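# Space and hold a reference tile at the measuring port

## Robot

A 6-joint arm with a two-finger parallel gripper is mounted at the origin on the work surface. World frame = base frame: x ahead of the robot, y to its left, z up, the work surface at z = 0. Lengths are in m, angles in rad, forces in N, time in s.
With the tool pointing down it reaches from about 0.225 to 0.875 m from the base axis. Payload 3.4 kg.
Tool frame: the origin (TCP) lies on the centre line of the jaws, within the pads' length; the fingertips stand 14 mm ahead of it and the grasp point (between the pads) lies 5 mm behind it; z points along the fingers, y is the line along which they close (so a half turn about z gives the same grasp; the last joint's range is limited). The gripper opens to 85 mm and grips with 20 to 120 N. Pads are 22 mm wide; open, the fingers measure 114 mm over their backs; the gripper's body (76 mm by 85 mm) begins 54 mm behind the grasp point. The pads swing forward as they close: fully open they stand 13 mm farther back than shut.
Start: joints at [-1.469, 0.276, 1.505, -0, 1.361, -0.121], TCP at [0.127, -0.561, 0.245] pointing down, gripper open.
Joint ranges: [-2.89, 2.89], [-0.75, 2.08], [0.22, 2.7], [-1.18, 4.32], [0.11, 2.71], [-2.7, 2.7]. Speed limits (rad/s): [2.57, 2.57, 3.14, 3.14, 3.14, 3.14].

## Interface

Orientations are given as a unit quaternion [w, x, y, z].
In Python, from rig import manip, eyes gives the robot as it stands.
- The arm moves only by the shell command python3 -m creep 'ROWS' [FORCE]. ROWS is JSON, a list of rows, each a list of 5 numbers: the opening, from 0 (shut) to 1 (fully open), then the shift along the tool's x, y, z normalised to -1 to 1, where 1 is 0.5 m, then the turn about the tool's z normalised to -1 to 1, where 1 is 360 degrees. In form: [[fingers, dx, dy, dz, spin], ...]. A call has 1 to 10 rows; each row is the pose to reach, as a shift and turn from the pose commanded when the call began, along the tool's axes at that moment, turning the shorter way round; what a row does not reach only later rows make up. A row lasts 1/10 s, in which the tool goes at most 50 mm and 8.59 degrees, less where a joint would pass 70% of its speed; a pose out of reach is approached as far as the arm can. A call with a number of a shift or a turn outside -1 to 1 is refused whole. A call with a gripper value outside its range is refused whole. The fingers move at their own pace and stop on an object; FORCE is the grip in N (left out, the last holds). Time passes only in rows, so rows that repeat a pose let the fingers close. It gives the time, the measured TCP pose, the force, the opening and the grip force at its end, in the units of the state.
- manip.get_state(): the state, without advancing time (a new reading comes with each control period).
- eyes.get_image(name): name is "scene" or "top" or "wrist"; returns a dict with "frame" (420x560x3 uint8, red, green, blue), "fx", "fy", "cx", "cy" (pixels), "k1" (the pictures are not rectified: a ray, as slopes to the right and down, at radius r is drawn at 1 + k1 r^2 times it, then the intrinsics apply), "R" (3x3) and "t" (3): a world point X has camera coordinates R X + t. Camera axes: x right, y down, z forward; pixel columns grow to the right and rows downward; lengths in m; the calibration is good to about 2 mm. A picture is of the moment at which its call begins. There is no depth.
- manip.sign_off(): hands the job in; it is judged then, once.
Trained networks look in the newest picture that a camera, given by its name, has taken for a name from the list of things; names that differ only in an ending like _2 or _b are one class to them, and where a whole thing is asked for, a point or a joint stands for the part that bears it (a point fixed in the world has none). Each returns a list of dicts, best first, with "confidence" (0 to 1); they miss things now and then, are a little off and sometimes report something else, mostly with a low value. They report only what shows in the picture. A call takes as long as a camera call. They do not tell look-alikes from the thing itself.
- eyes.regions_of(camera, label): "mask" (420x560 bool, what is visible of it) and "bbox" ([left, top, right, bottom] in pixels, round what is visible of it).
- eyes.place_of(camera, label): "centre" ([column, row] in pixels: a listed point, or the origin of a listed thing).
The state is a dict: "clock": time; "qpos": joint angles; "qd": joint speeds; "effort": joint torques, N m; "position": TCP position; "ee_rot": TCP orientation; "contact_force": force on the tool from outside, world axes, zero at the start; "moment": the same for the moment, N m; "width": finger opening in m; "gripper_force": force on a finger pad.
Only numpy, scipy, OpenCV 4.12 (cv2) and the standard library are available. Lean on these libraries where they do the work, as an engineer would, in place of code of your own. Each camera call takes 0.05 s, during which the arm holds its last target. There are 200 camera calls.

## Task

Stand the loose spacer on the bench in the gap between the tile and the measuring port, at the one end where the gap is wide enough (squarely in front of the thin pad; do not force it against the thick pad), and let go of it. Then push the tile carrier from behind until the tile sits flush against both the thick pad and the spacer, and finish while still holding it firmly pressed there, without letting up. Keep spacer and carrier upright and leave the can, the jar and the tape dispenser alone.

Things in the scene. Friction and masses are not known exactly. Their poses are not given: they have to be found in the camera images.
- port: Measuring port, fixed: dark steel plate 150 wide (y), 50 high, 20 thick; cream housing 110 wide, 60 high behind it, to 130 mm behind the front face. Origin: bench level, middle of the plate's front face. x points level into the plate, away from the robot; y along the face; z up. The two pads are fixed to this face at y = +32 and -32 mm, either one on either side.
- pad_thick: Thick aluminium stand-off pad fixed on the port's face: 24 thick, 26 wide, 40 high from the bench. Origin: bench level, middle of its width, where it meets the port face; axes as the port's, so its contact face is at x = -24 mm. The gap from it to the tile starts at 5 to 13 mm: too narrow for the spacer.
- pad_thin: Thin aluminium pad fixed on the port's face: 6 thick, 26 wide, 40 high. Origin: bench level, middle of its width, where it meets the port face; axes as the port's, so its contact face is at x = -6 mm. The gap from it to the tile starts at 22 to 31 mm. Thin pad plus spacer are as thick as the thick pad.
- carrier: Loose tile carrier, 0.3-0.6 kg: upright white tile 96 wide (y), 50 high, 10 thick, on a heavy steel foot plate 96 wide, 8 high reaching 90 mm from the tile's back to the robot; push low or it may tip. Ribs 12 deep, 30 high at the edges leave 76 mm of the back free. Origin: bench level, middle of the tile's front face; x towards the port, z up. Starts up to 0.06 rad askew.
- spacer: Loose spacer, about 0.07 kg, standing: aluminium block 18 thick (its x), 24 wide (its y), 40 high, with a black grip stem 14 (x) by 18 (y) on top, from 40 to 82 mm height, so it can be held above the tile and the port plate with the block in the gap. Origin: centre of its underside, z up.
- can: Bystander: bare steel can, 66 across, 100 high. Origin: centre of its underside.
- jar: Bystander: small amber jar with a cap, 44 across, 60 high. Origin: centre of its underside.
- tape: Bystander: cream tape dispenser, 130 x 55, 80 high. Origin: centre of its underside.
Mind the look-alikes: they are no part of the job. What is shaped like the port but pink is not meant.

How it is judged:
On the way:
1. the spacer stands on the bench in front of the thin pad, in the gap, let go (y of spacer in the frame of pad_thin between -0.011 and 0.011 m and height (world z) of spacer below 0.006 m and contact force between the fingers and spacer below 0.1 N and angle between the x axis of spacer and the x axis of port, either way round below 0.35 rad and x of spacer in the frame of pad_thin between -0.045 and -0.01 m), for 0.2 s.
At the end, for the whole second after the job is handed in: Spacer upright on the bench, square between tile and thin pad (within 11 mm of its middle), not held; tile parallel to the port within 2 degrees, 24 mm before it (+2.5), centred within 20 mm; tile on thick pad and spacer, spacer on thin pad, over 0.4 N each; fingers push the carrier with over 2 N (y of spacer in the frame of pad_thin between -0.011 and 0.011 m and height (world z) of spacer below 0.006 m and contact force between the fingers and spacer below 0.1 N and x of spacer in the frame of pad_thin between -0.0175 and -0.0125 m and angle between the x axis of spacer and the x axis of port, either way round below 0.06 rad and angle between spacer's own z axis and vertical below 0.08 rad and angle between the y axis of carrier and the y axis of port, either way round below 0.035 rad and angle between carrier's own z axis and vertical below 0.05 rad and x of carrier in the frame of port above -0.0265 m and y of carrier in the frame of port between -0.02 and 0.02 m and contact force between the fingers and carrier above 2 N and contact force between carrier and pad_thick above 0.4 N and contact force between carrier and spacer above 0.4 N and contact force between spacer and pad_thin above 0.4 N and linear speed of carrier below 0.02 m/s); the arm keeps its last pose, push and grip.
It fails at once if the spacer is forced against the thick pad (contact force between spacer and pad_thick above 3 N).
It fails at once if the carrier tips (angle between carrier's own z axis and vertical above 0.3 rad).
It fails at once if the spacer falls over (angle between spacer's own z axis and vertical above 0.7 rad).
It fails at once if the can, jar or tape dispenser is disturbed (distance of any of can, jar, tape from where it was at the start of the episode above 0.02 m).
It also fails if it takes over 48 s, if anything falls off the work surface, if the arm or the gripper's body presses on something with over 40 N, if the wrist force passes 120 N, or if a joint passes its speed limit or range.

## Working session

There is one attempt and no reset: what is moved stays moved. The work goes in short steps, Python scripts to look and compute and a shell command to move; the robot and the scene stay as the last step left them, time stands still between calls to the robot, and variables do not carry over. Pictures are saved under pics/ and viewed, at most 10 in all, crops included, and the job is handed in when it is done.

```bash
mkdir -p pics; ls
python3 - <<'E'
from rig import manip, eyes
import cv2, numpy as np
s=manip.get_state(); print({k:np.round(v,3).tolist() for k,v in s.items()})
for n in ("scene","top"):
    im=eyes.get_image(n); cv2.imwrite(f"pics/{n}0.png",im["frame"][:,:,::-1])
    print(n,im["fx"],im["cx"],im["cy"],im["k1"],np.round(im["R"],3).tolist(),np.round(im["t"],3).tolist())
    for l in "port pad_thick pad_thin carrier spacer can jar tape".split():
        print(l,[(np.round(d["centre"]).tolist(),round(d["confidence"],2)) for d in eyes.place_of(n,l)])
E
```

```text
pics
{'clock': 0.0, 'qpos': [-1.469, 0.277, 1.506, 0.0, 1.361, -0.121], 'qd': [0.0, -0.0, -0.001, 0.001, -0.001, 0.0], 'effort': [0.0, -41.678, -24.58, -0.0, 0.011, 0.0], 'position': [0.127, -0.56, 0.244], 'ee_rot': [-0.001, 0.994, 0.111, 0.0], 'contact_force': [0.187, 0.301, 0.45], 'moment': [0.018, 0.02, 0.075], 'gripper_force': 0.0, 'width': 0.086}
scene 523.1363831741467 283.1033068195239 213.3052237857908 -0.10640196612681047 [[-0.32, 0.947, 0.01], [0.725, 0.252, -0.641], [-0.61, -0.198, -0.767]] [0.177, -0.342, 1.533]
port [([303.0, 163.0], 0.97), ([269.0, 269.0], 0.79), ([153.0, 279.0], 0.64)]
pad_thick [([281.0, 271.0], 0.4)]
pad_thin []
carrier [([272.0, 255.0], 0.86)]
spacer [([413.0, 246.0], 0.7), ([158.0, 239.0], 0.69)]
can [([186.0, 185.0], 0.78)]
jar [([154.0, 237.0], 0.83)]
tape [([401.0, 338.0], 0.84)]
top 388.34983159198214 286.47789888691 208.28165332801478 -0.0247798274819012 [[0.007, -0.999, 0.04], [-0.998, -0.01, -0.068], [0.068, -0.04, -0.997]] [-0.01, 0.525, 0.767]
port [([393.0, 106.0], 0.93), ([286.0, 151.0], 0.84), ([298.0, 320.0], 0.63), ([273.0, 149.0], 0.31)]
pad_thick [([274.0, 151.0], 0.61)]
pad_thin [([303.0, 153.0], 0.47)]
carrier [([287.0, 167.0], 0.64)]
spacer [([144.0, 226.0], 0.49)]
can [([422.0, 232.0], 0.93)]
jar [([415.0, 147.0], 0.93)]
tape [([139.0, 112.0], 0.89)]
```

View pics/scene0.png

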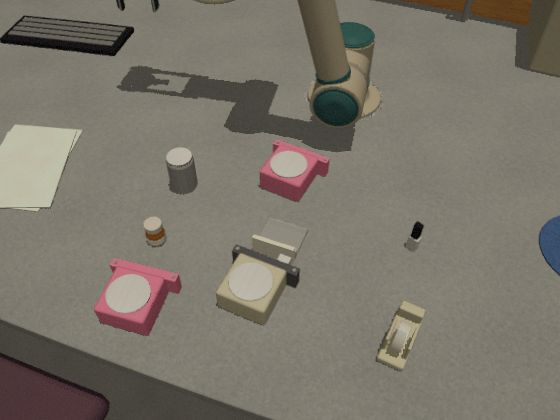

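View pics/top0.png

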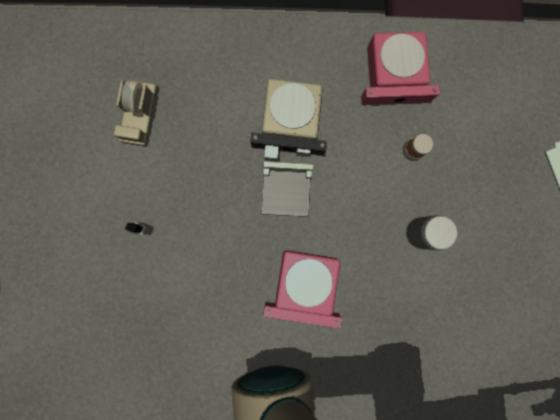

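The top picture shows the cream-housed real port at about (293,105). Its dark plate is at (288,143), with the thick pad at (272,152), the thin pad at (303,152) and the carrier at (287,190). Pink look-alike ports are at (402,60) and (308,285). The spacer is the only such block, at (136,228) in top and (415,237) in scene. The detector's scene hit at (158,239) is the jar.

Next: world positions, then a wrist view.

```bash
cat > h.py <<'E'
from rig import manip, eyes
import cv2, numpy as np
def cam(im):
    K=np.array([[im["fx"],0,im["cx"]],[0,im["fy"],im["cy"]],[0,0,1.]]); return K,np.array(im["R"]),np.array(im["t"])
def ray(im,px):
    # drawn = s*(1+k1 s^2); OpenCV's k1 model is the same
    K,R,t=cam(im); d=np.array([im["k1"],0,0,0.])
    u=cv2.undistortPoints(np.array(px,float).reshape(-1,1,2),K,d).reshape(-1,2)
    v=np.c_[u,np.ones(len(u))]@R; return -R.T@t, v
def at_z(im,px,z):
    c,v=ray(im,px); return (c+v*((z-c[2])/v[:,2])[:,None])[:,:2]
def proj(im,X):
    K,R,t=cam(im); return cv2.projectPoints(np.array(X,float).reshape(-1,1,3),cv2.Rodrigues(R)[0],t,K,np.array([im["k1"],0,0,0.]))[0].reshape(-1,2)
def tool():
    s=manip.get_state(); w,x,y,z=s["ee_rot"]
    from scipy.spatial.transform import Rotation as Ro
    return np.array(s["position"]),Ro.from_quat([x,y,z,w]).as_matrix(),s
def shift(P):
    "world target -> rows' dx,dy,dz (measured pose)"
    p,R,_=tool(); return R.T@(np.array(P)-p)/0.5
E
python3 - <<'E'
from h import *
top=eyes.get_image("top"); sc=eyes.get_image("scene")
print("top port, thick,thin,carrier,spacer,can,jar,tape",at_z(top,[[286,151],[274,151],[303,153],[287,167],[144,226],[422,232],[415,147],[139,112]],0).round(3).tolist())
print("scene spacer,carrier,port",at_z(sc,[[413,246],[272,255],[269,269]],0).round(3).tolist())
print(tool()[1].round(3).tolist())
w=eyes.get_image("wrist"); R=np.array(w["R"]);print((-R.T@w["t"]).round(3), R.round(3).tolist(), w["fx"])
c=-np.array(w["R"]).T@w["t"]; print("cam in tool",(tool()[1].T@(c-tool()[0])).round(3))
for im in(top,): 
    f=cv2.resize(im["frame"][70:230,110:335,::-1],None,fx=3.5,fy=3.5,interpolation=cv2.INTER_CUBIC); cv2.imwrite("pics/crop1.png",cv2.convertScaleAbs(f,alpha=1.5))
E
```

```text
top port, thick,thin,carrier,spacer,can,jar,tape [[0.646, -0.005], [0.646, 0.02], [0.642, -0.041], [0.612, -0.007], [0.487, 0.284], [0.479, -0.291], [0.659, -0.279], [0.724, 0.302]]
scene spacer,carrier,port [[0.475, 0.287], [0.604, -0.009], [0.641, -0.003]]
[[0.975, 0.221, 0.0], [0.221, -0.975, -0.0], [0.0, 0.0, -1.0]]
[ 0.193 -0.547  0.374] [[0.221, -0.975, 0.0], [-0.94, -0.213, 0.265], [-0.258, -0.059, -0.964]] 323.60971568707066
cam in tool [ 0.067  0.001 -0.129]
```

View pics/crop1.png

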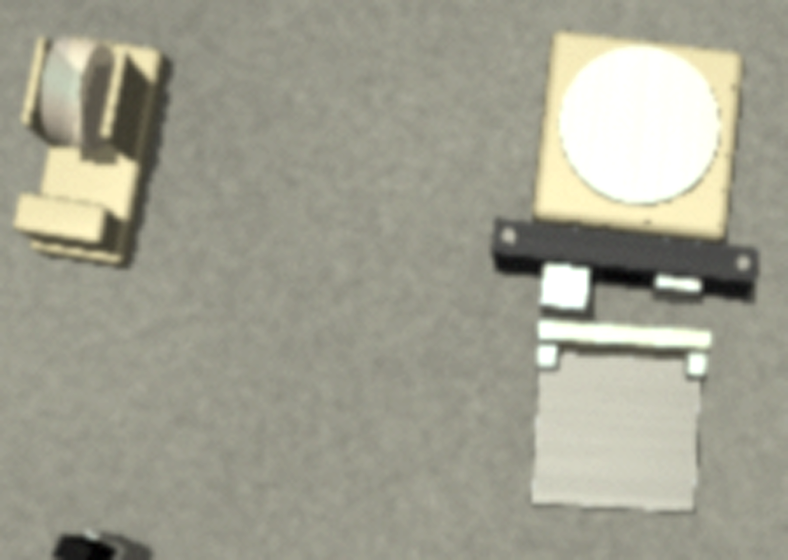

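The crop confirms that the cream-housed port is the right one. Its thick pad is at image left (+y), its thin pad at image right (−y), and the spacer is at bottom left. Now I'll move above the spacer.

```bash
A='[1,0.526,-0.749,0,0]'; python3 -m creep '[[1,0.526,-0.749,0,0],[1,0.526,-0.749,0,0],[1,0.526,-0.749,0,0],[1,0.526,-0.749,0,0],[1,0.526,-0.749,0,0],[1,0.526,-0.749,0,0],[1,0.526,-0.749,0,0],[1,0.526,-0.749,0,0],[1,0.526,-0.749,0,0],[1,0.526,-0.749,0,0]]' && python3 -m creep '[[1,0.526,-0.749,0,0],[1,0.526,-0.749,0,0],[1,0.526,-0.749,0,0],[1,0.526,-0.749,0,0],[1,0.526,-0.749,0,0],[1,0.526,-0.749,0,0],[1,0.526,-0.749,0,0],[1,0.526,-0.749,0,0],[1,0.526,-0.749,0,0],[1,0.526,-0.749,0,0]]'
python3 - <<'E'
from h import *
w=eyes.get_image("wrist"); cv2.imwrite("pics/w1.png",cv2.convertScaleAbs(w["frame"][:,:,::-1],alpha=1.4))
for d in eyes.regions_of("wrist","spacer"): print(d["bbox"],d["confidence"])
for d in eyes.place_of("wrist","spacer"): print(d,at_z(w,[d["centre"]],0))
print(tool()[:2])
E
```

```text
clock: 2.05
position: [0.3015, -0.1325, 0.2455]
ee_rot: [-0.001, 0.993, 0.115, 0.001]
contact_force: [0.7, -0.9, 0.2]
width: 0.0858
gripper_force: 0.0
clock: 3.05
position: [0.4772, 0.2902, 0.2446]
ee_rot: [-0.001, 0.994, 0.113, 0.001]
contact_force: [-1.1, -1.7, -0.6]
width: 0.0855
gripper_force: 0.0
[272.6, 168.8, 298.8, 203.1] 0.76
{'centre': [285.2, 177.7], 'confidence': 0.96} [[0.48266624 0.28127146]]
(array([0.47456182, 0.28520629, 0.24464078]), array([[ 0.97515906,  0.22150194, -0.00129933],
       [ 0.22149955, -0.97515888, -0.00176259],
       [-0.00165747,  0.00143101, -0.9999976 ]]))
```

View pics/w1.png

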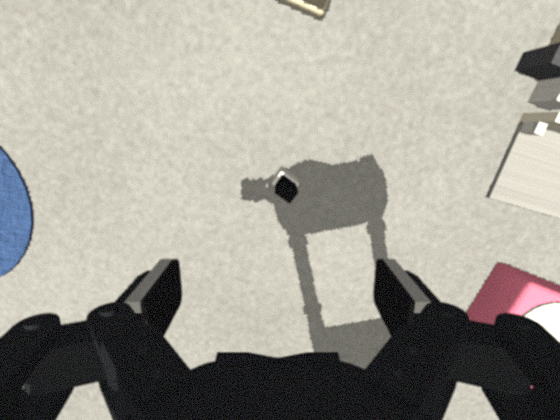

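The wrist view shows the spacer's black stem top at (286,187), standing and rotated diagonally in the gripper's shadow. The carrier is at (530,180). I'll go lower for an accurate yaw.

```bash
python3 -m creep '[[1,-0.047,0.01,0.19,0],[1,-0.047,0.01,0.19,0],[1,-0.047,0.01,0.19,0],[1,-0.047,0.01,0.19,0]]'
python3 - <<'E'
from h import *
w=eyes.get_image("wrist"); f=w["frame"]
for d in eyes.place_of("wrist","spacer"): print(d,at_z(w,[d["centre"]],0))
r=eyes.regions_of("wrist","spacer")
for d in r: print(d["bbox"],d["confidence"])
m=r[0]["mask"]; b=np.array(r[0]["bbox"]).astype(int)
g=cv2.cvtColor(f,cv2.COLOR_RGB2GRAY)
dark=((g<35)&(cv2.dilate(m.astype(np.uint8),np.ones((5,5)))>0)).astype(np.uint8)
c=max(cv2.findContours(dark,0,1)[0],key=cv2.contourArea).reshape(-1,2)
P=at_z(w,c,0.082); print("stem top",cv2.minAreaRect((P*1000).astype(np.float32)))
x0,y0=max(b[0]-25,0),max(b[1]-25,0); cr=f[y0:b[3]+25,x0:b[2]+25,::-1]
print(x0,y0); cv2.imwrite("pics/w2.png",cv2.resize(cv2.convertScaleAbs(cr,alpha=1.8),None,fx=5,fy=5,interpolation=cv2.INTER_CUBIC)[:600,:800]); print(tool()[0])
E
```

```text
clock: 3.6
position: [0.4531, 0.2746, 0.1511]
ee_rot: [0.0, 0.994, 0.11, 0.0]
contact_force: [1.3, -0.5, 0.7]
width: 0.0855
gripper_force: 0.0
{'centre': [274.9, 165.7], 'confidence': 0.88} [[0.48169051 0.28195631]]
[257.0, 146.6, 296.2, 199.2] 0.79
stem top ((489.6446228027344, 283.4914855957031), (12.957213401794434, 19.2017822265625), 12.672969818115234)
232 121
[0.4559565  0.27655146 0.15357113]
```

View pics/w2.png

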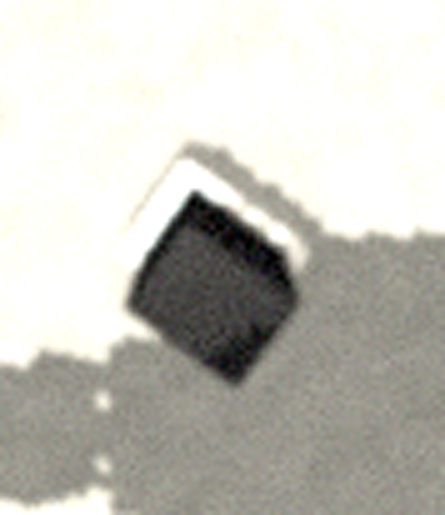

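The crop shows the stem's top face as a quadrilateral with corners near crop px (130,305), (188,222), (297,298) and (238,382). The white block is just behind it.

Run:
```python
from h import *
w=eyes.get_image("wrist"); f=w["frame"]
c=np.array([[130,305],[188,222],[297,298],[238,382]])/5-.4+[232,121]
P=at_z(w,c,.082)*1000; print(P.round(1),P.mean(0)); e=np.diff(np.r_[P,P[:1]],axis=0); print(np.linalg.norm(e,axis=1),np.degrees(np.arctan2(e[:,1],e[:,0])))
# silhouette fit
from scipy.optimize import minimize
g=cv2.cvtColor(f,cv2.COLOR_RGB2GRAY)
from scipy.spatial import ConvexHull
def hull(X): return cv2.convexHull(proj(w,X).astype(np.float32))
def box(p,hx,hy,z0,z1):
    x,y,a=p; R=np.array([[np.cos(a),-np.sin(a)],[np.sin(a),np.cos(a)]])
    q=np.array([[hx,hy],[-hx,hy],[-hx,-hy],[hx,-hy]])@R.T+[x,y]
    return np.r_[np.c_[q,[z0]*4],np.c_[q,[z1]*4]]
def mask(hs):
    S=8; m=np.zeros((420*2,560*2),np.uint8)
    for h in hs: cv2.fillPoly(m,[np.round((h+.5)*2*16-8).astype(np.int32)],1,shift=4)
    return m>0
dark=(g<38)
dark=cv2.resize(dark.astype(np.uint8),None,fx=2,fy=2,interpolation=0)>0
roi=np.zeros_like(dark); roi[2*140:2*205,2*248:2*300]=1
dark&=roi
best=[]
for a0 in np.arange(-90,90,10):
    fn=lambda p:(mask([hull(box((p[0]/1000,p[1]/1000,np.radians(p[2])),.007,.009,.04,.082))])^dark).sum()
    r=minimize(fn,[P.mean(0)[0],P.mean(0)[1],a0],method="Nelder-Mead",options=dict(initial_simplex=np.array([P.mean(0)[0],P.mean(0)[1],a0])+np.array([[0,0,0],[3,0,0],[0,3,0],[0,0,8]])))
    best.append((r.fun,r.x.round(2).tolist()))
best.sort(); print(dark.sum(),best[:5])
```

```text
[[483.5 294.5]
 [495.2 289.6]
 [489.  274.2]
 [476.8 279.1]] [486.11258182 284.34549305]
[12.75214095 16.61987372 13.08759104 16.81643604] [ -22.48075944 -112.24930571  158.37111934   66.6099567 ]
2084 [(np.float64(1463.0), [482.35, 282.13, -14.29]), (np.float64(1491.0), [482.92, 281.72, -37.32]), (np.float64(1493.0), [482.8, 281.9, -41.55]), (np.float64(1495.0), [482.88, 281.96, -15.84]), (np.float64(1497.0), [482.36, 282.27, -24.17])]
```

```bash
python3 -m creep '[[1,0.064,0,0.04,-0.152],[1,0.064,0,0.04,-0.152],[1,0.064,0,0.04,-0.152],[1,0.064,0,0.04,-0.152],[1,0.064,0,0.04,-0.152],[1,0.064,0,0.04,-0.152],[1,0.064,0,0.04,-0.152],[1,0.064,0,0.04,-0.152],[1,0.064,0,0.04,-0.152]]'
python3 - <<'E'
from h import *
w=eyes.get_image("wrist"); f=w["frame"]
p,R,_=tool(); print(p,np.degrees(np.arctan2(R[1,:2],R[0,:2])))
r=eyes.regions_of("wrist","spacer"); print(r[0]["bbox"],eyes.place_of("wrist","spacer")[0])
b=np.array(r[0]["bbox"]).astype(int); x0,y0=b[0]-40,b[1]-20; print(x0,y0)
cr=f[y0:y0+120,x0:x0+130,::-1].astype(float); cr=(255*(cr/255)**.5).astype(np.uint8)
cv2.imwrite("pics/w3.png",cv2.resize(cr,None,fx=5,fy=5,interpolation=cv2.INTER_CUBIC))
E
```

```text
clock: 4.7
position: [0.4851, 0.2833, 0.1316]
ee_rot: [0.0, 0.832, 0.555, 0.001]
contact_force: [-0.6, 0.5, -1.2]
width: 0.0854
gripper_force: 0.0
[0.48482013 0.28322481 0.13124938] [ 67.42337806 -22.57674799]
[262.1, 191.8, 287.5, 259.3] {'centre': [276.0, 205.0], 'confidence': 0.9}
222 171
```

View pics/w3.png

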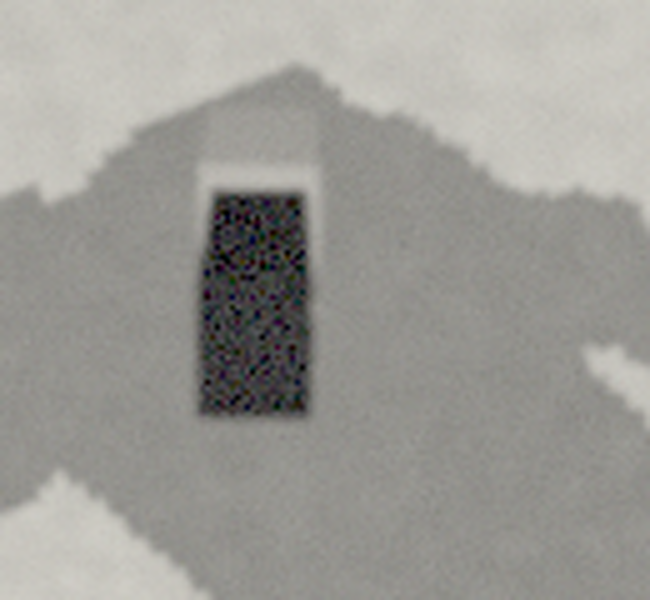

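The crop shows the stem square to the jaws: its top face spans crop cols 200–308 and rows 270–413. Computing the offset to the tool:

Run:
```python
from h import *
w=eyes.get_image("wrist"); p,R,_=tool(); p=np.array([.484,.283,.13])
o=lambda c,z:((np.c_[at_z(w,np.array(c)/5-.4+[222,171],z),[z]]-p)@R*1000).round(1)
print("stem centre",o([[254,342]],.082),"front edge",o([[254,413]],.082),"block back edge",o([[260,160]],.04), "origin",((np.c_[at_z(w,[[276,205]],0),[0]]-p)@R*1000).round(1))
```

```text
stem centre [[-0.2 -1.6 48. ]] front edge [[-9.1 -1.6 48. ]] block back edge [[11.1 -1.2 90. ]] origin [[ -1.1   0.3 130. ]]
```

```bash
python3 -m creep '[[1,0,-0.002,0.124,0],[1,0,-0.002,0.124,0],[1,0,-0.002,0.124,0],[0,0,-0.002,0.124,0],[0,0,-0.002,0.124,0],[0,0,-0.002,0.124,0],[0,0,-0.002,0.124,0],[0,0,-0.002,0.124,0],[0,0,-0.002,0.124,0],[0,0,-0.002,0.124,0]]' 40
```

```text
clock: 5.9
position: [0.4835, 0.2835, 0.069]
ee_rot: [0.0, 0.832, 0.555, 0.001]
contact_force: [-0.1, -0.5, 5.8]
width: 0.0133
gripper_force: 42.6
```

```bash
python3 -m creep '[[0,0,0,-0.1,0],[0,0,0,-0.2,0],[0,-0.595,0.565,-0.3,-0.048],[0,-0.595,0.565,-0.3,-0.048],[0,-0.595,0.565,-0.3,-0.048],[0,-0.595,0.565,-0.3,-0.048],[0,-0.595,0.565,-0.3,-0.048],[0,-0.595,0.565,-0.3,-0.048],[0,-0.595,0.565,-0.3,-0.048],[0,-0.595,0.565,-0.3,-0.048]]' && python3 -m creep '[[0,0,0,0,0],[0,0,0,0,0]]'
python3 - <<'E'
from h import *
p,R,s=tool(); print(p,np.degrees(np.arctan2(R[1,:2],R[0,:2])),s["width"])
w=eyes.get_image("wrist"); f=w["frame"][:,:,::-1]; cv2.imwrite("pics/w4.png",(255*(f/255)**.7).astype(np.uint8))
E
```

```text
clock: 6.9
position: [0.6224, -0.0816, 0.2153]
ee_rot: [-0.001, 0.739, 0.674, -0.0]
contact_force: [0.1, 1.1, -0.2]
width: 0.0138
gripper_force: 42.0
clock: 7.1
position: [0.6221, -0.0808, 0.2147]
ee_rot: [-0.001, 0.74, 0.673, -0.0]
contact_force: [-0.2, -0.8, -0.6]
width: 0.0134
gripper_force: 41.9
[ 0.62212576 -0.0807622   0.21471306] [84.61417919 -5.38573468] 0.013370490278745886
```

View pics/w4.png

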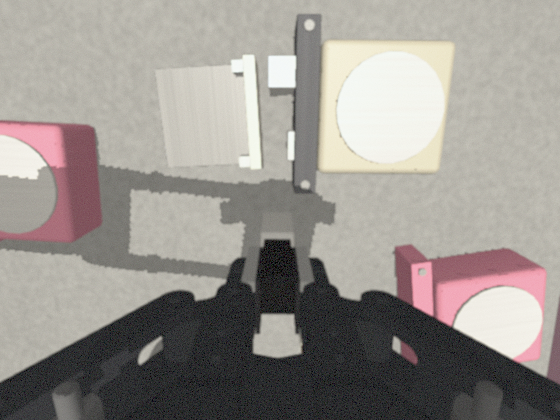

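The wrist view shows the dark plate vertical at cols 296–321, rows 15–192, with the thick pad at (282,72), the thin pad at (292,145) and the tile at (252,112). The held spacer is at (277,270). Zooming in on the gap for edges:

Run:
```python
from h import *
w=eyes.get_image("wrist"); f=w["frame"][8:203,150:335,::-1]; f=(255*(f/255)**.6).astype(np.uint8)
cv2.imwrite("pics/w5.png",cv2.resize(f,None,fx=3,fy=3,interpolation=cv2.INTER_CUBIC))
g=cv2.cvtColor(w["frame"],cv2.COLOR_RGB2GRAY)
for r in (30,40,72,110,145,180): print(r,g[r,236:330].tolist())
```

```text
30 [153, 152, 153, 157, 160, 154, 153, 156, 156, 154, 155, 148, 153, 157, 155, 154, 151, 152, 151, 151, 155, 153, 150, 157, 156, 154, 156, 156, 158, 153, 154, 148, 150, 147, 150, 149, 151, 151, 153, 155, 153, 151, 155, 154, 149, 150, 149, 150, 150, 154, 153, 153, 150, 151, 150, 156, 153, 155, 150, 123, 73, 49, 73, 92, 99, 97, 103, 96, 95, 106, 134, 167, 192, 204, 204, 204, 198, 179, 144, 113, 97, 92, 97, 99, 101, 106, 132, 158, 159, 158, 155, 154, 155, 157]
40 [151, 152, 156, 156, 155, 153, 156, 149, 155, 152, 154, 152, 159, 161, 161, 161, 163, 159, 161, 163, 163, 157, 156, 161, 156, 158, 154, 158, 155, 152, 155, 156, 153, 156, 160, 165, 167, 163, 161, 163, 158, 156, 158, 157, 159, 162, 162, 162, 159, 158, 159, 161, 164, 160, 161, 156, 154, 149, 128, 77, 38, 47, 72, 93, 92, 99, 95, 99, 95, 97, 99, 103, 102, 100, 97, 94, 94, 95, 98, 94, 95, 96, 100, 96, 102, 112, 134, 153, 158, 160, 161, 155, 154, 150]
72 [241, 241, 241, 241, 236, 237, 237, 233, 235, 238, 243, 243, 243, 242, 242, 244, 243, 244, 244, 232, 176, 120, 107, 133, 152, 154, 154, 149, 150, 149, 153, 146, 163, 212, 240, 246, 2
[... 910 characters left out ...]
6, 152, 150, 145, 150, 148, 147, 148, 147, 151, 151, 149, 146, 127, 117, 174, 231, 244, 244, 244, 243, 220, 139, 81, 88, 90, 95, 93, 96, 93, 93, 97, 91, 94, 91, 94, 90, 93, 93, 90, 95, 91, 90, 93, 85, 84, 102, 137, 168, 189, 195, 197, 205, 219, 226, 226, 223]
180 [160, 153, 154, 138, 143, 158, 162, 164, 160, 162, 157, 159, 157, 156, 157, 156, 159, 162, 157, 160, 162, 162, 156, 159, 161, 158, 154, 148, 134, 129, 128, 118, 106, 98, 97, 99, 95, 100, 97, 94, 102, 96, 94, 85, 88, 95, 110, 125, 131, 134, 133, 120, 112, 122, 145, 152, 124, 72, 46, 66, 89, 94, 87, 91, 91, 93, 87, 94, 97, 96, 88, 92, 82, 89, 85, 93, 90, 91, 88, 99, 124, 153, 161, 161, 164, 160, 163, 160, 162, 164, 163, 162, 161, 154]
```

View pics/w5.png

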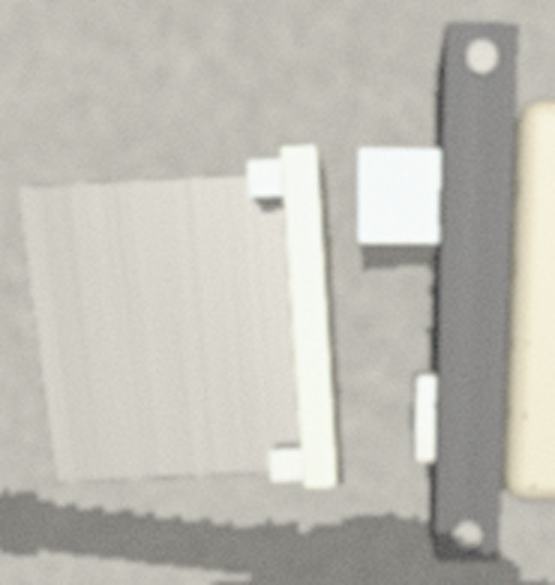

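Run:
```python
from h import *
w=eyes.get_image("wrist"); p,R,s=tool()
U=lambda q,z:at_z(w,np.array(q,float),z)*1000
pf=U([[298,30],[298,40],[296.3,110],[295.2,180]],.05); k=np.polyfit(pf[:,1],pf[:,0],1); print("plate line resid",(pf[:,0]-np.polyval(k,pf[:,1])).round(2),"yaw",-np.degrees(np.arctan(k[0])))
tf=U([[256.1,72],[258.5,110],[260.55,145]],.05); kt=np.polyfit(tf[:,1],tf[:,0],1); print("tile yaw",-np.degrees(np.arctan(kt[0])))
a=-np.arctan(k[0]); ex=np.array([np.cos(a),np.sin(a)]); ey=np.array([-np.sin(a),np.cos(a)])
thin=U([[293,132.7],[293,162.3]],.04); thick=U([[280,57],[280,89]],.04); pe=U([[310,15.3],[305,191]],.05); te=U([[249.5,56.3],[257,170.7]],.05)
print("port y from pads", thin.mean(0)@ey+32, thick.mean(0)@ey-32, "plate", pe.mean(0)@ey, "tile", te.mean(0)@ey, "widths",[np.ptp(v@ey).round(1) for v in (thin,thick,pe,te)])
x0=(pf@ex).mean(); print("port x (along ex)",x0, "thick face",U([[268.8,72]],.04)@ex-x0,"thin face",U([[288.2,145]],.04)@ex-x0)
y0=thin.mean(0)@ey; T=tf@ex-x0; ty=tf@ey; kk=np.polyfit(ty-(y0+32),T,1); print("tile front at y=-32,0,32:",np.polyval(kk,[-32,0,32]))
for d in (-15,):
  print("spacer target world",(x0+np.polyval(kk,-32)/2-3)*ex+y0*ey)
print("port origin",x0*ex+(y0+32)*ey, "tool in port frame",[(p[:2]*1000)@ex-x0,(p[:2]*1000)@ey-y0-32])
```

```text
plate line resid [-0.03  0.13 -0.17  0.08] yaw -5.502291021633518
tile yaw -2.40517661522673
port y from pads 55.23468988580131 55.55769199011907 plate 57.47432706826758 tile 51.241641995039544 widths [np.float64(27.0), np.float64(26.2), np.float64(146.0), np.float64(96.2)]
port x (along ex) 642.9969515985213 thick face [-24.30784899] thin face [-6.47223882]
tile front at y=-32,0,32: [-31.30727246 -33.0387079  -34.77014335]
spacer target world [623.69444043 -36.7378719 ]
port origin [645.33046525  -6.67393047] tool in port frame [np.float64(-16.85874502070726), np.float64(-73.50669964402034)]
```

Run:
```python
from h import *
w=eyes.get_image("wrist"); p,R,s=tool(); g=cv2.cvtColor(w["frame"],cv2.COLOR_RGB2GRAY)
for n,zt in (("block bottom",.068),("block top",.028),("stem base",.028)):
    h=(.007,.009) if n[0]=="s" else (.009,.012)
    print(n,proj(w,[p+R@[h[1]-.0005,sy*h[0],zt] for sy in(-1,1)]).round(1).tolist())
for r in (216,222,230,236,244,250): print(r,g[r,252:302].tolist())
```

```text
block bottom [[261.9, 210.0], [290.5, 210.0]]
block top [[258.4, 231.0], [293.6, 231.0]]
stem base [[262.4, 236.5], [289.6, 236.5]]
216 [90, 89, 89, 90, 86, 88, 87, 92, 87, 90, 93, 101, 99, 101, 99, 102, 97, 101, 98, 97, 100, 105, 98, 98, 99, 105, 98, 99, 99, 98, 101, 104, 103, 101, 94, 98, 100, 98, 96, 92, 90, 88, 86, 86, 89, 85, 91, 89, 85, 87]
222 [90, 93, 87, 87, 89, 89, 91, 89, 86, 93, 94, 103, 98, 99, 104, 100, 98, 102, 102, 102, 104, 103, 102, 104, 100, 100, 97, 100, 102, 101, 102, 103, 99, 102, 98, 104, 100, 100, 100, 100, 93, 91, 86, 88, 89, 89, 81, 82, 82, 83]
230 [88, 91, 87, 83, 84, 90, 87, 91, 93, 99, 105, 101, 105, 103, 106, 103, 103, 103, 103, 106, 101, 104, 104, 106, 100, 100, 102, 103, 104, 105, 102, 101, 102, 105, 101, 105, 103, 101, 100, 101, 94, 97, 84, 88, 89, 86, 90, 88, 89, 91]
236 [94, 83, 92, 93, 92, 87, 92, 93, 107, 118, 133, 137, 138, 141, 136, 140, 139, 137, 141, 140, 136, 139, 138, 135, 138, 136, 139, 140, 140, 139, 143, 137, 138, 134, 138, 140, 138, 137, 135, 138, 128, 121, 104, 88, 88, 88, 92, 90, 90, 85]
244 [92, 91, 93, 89, 93, 90, 100, 97, 101, 123, 119, 87, 43, 21, 7, 19, 11, 14, 8, 8, 14, 3, 12, 10, 14, 12, 10, 4, 13, 20, 8, 30, 9, 21, 14, 3, 11, 27, 57, 99, 125, 120, 102, 91, 88, 85, 90, 90, 91, 91]
250 [77, 77, 79, 75, 79, 76, 69, 51, 30, 12, 5, 14, 12, 12, 4, 13, 7, 26, 11, 0, 9, 1, 9, 16, 9, 13, 5, 18, 1, 4, 17, 5, 19, 16, 10, 7, 9, 2, 16, 1, 11, 13, 25, 40, 63, 75, 80, 81, 77, 80]
```

```bash
python3 -m creep '[[0,0.0856,-0.0057,0,0],[0,0.0856,-0.0057,0.08,0],[0,0.0856,-0.0057,0.16,0],[0,0.0856,-0.0057,0.16,0],[0,0.0856,-0.0057,0.16,0]]'
python3 - <<'E'
from h import *
p,R,s=tool(); print(p,np.degrees(np.arctan2(R[1,:2],R[0,:2])))
w=eyes.get_image("wrist"); f=w["frame"][60:360,180:400,::-1]; f=(255*(f/255)**.6).astype(np.uint8)
cv2.imwrite("pics/w6.png",cv2.resize(f,None,fx=2,fy=2,interpolation=cv2.INTER_CUBIC))
E
```

```text
clock: 7.8
position: [0.6231, -0.0358, 0.1358]
ee_rot: [-0.0, 0.738, 0.675, -0.0]
contact_force: [-0.3, 0.7, -0.2]
width: 0.0131
gripper_force: 41.8
[ 0.62308322 -0.0357527   0.1357953 ] [84.84856449 -5.15143038]
```

View pics/w6.png

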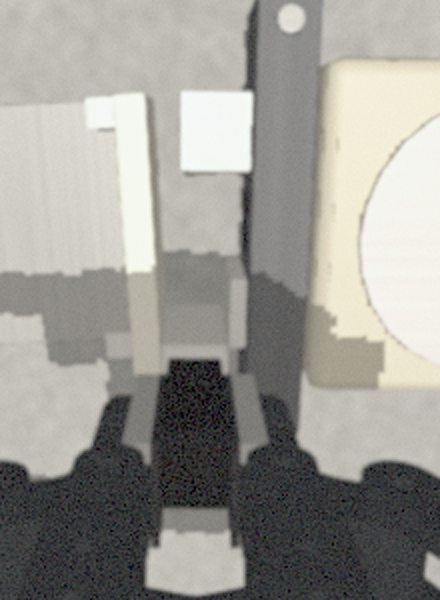

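The crop shows the held block at crop cols 163–228, rows 250–355, hanging between the tile edge (about 155) and the thin pad (about 232). I'll measure the margins numerically before lowering.

Run:
```python
from h import *
w=eyes.get_image("wrist"); p,R,s=tool(); g=cv2.cvtColor(w["frame"],cv2.COLOR_RGB2GRAY)
print("proj bottom",proj(w,[p+R@[.0105,sy*.009,.068] for sy in(-1,1)]).round(1).tolist(),"top",proj(w,[p+R@[.0105,sy*.009,.028] for sy in(-1,1)]).round(1).tolist())
a=np.radians(-5.5); ex=np.array([np.cos(a),np.sin(a)]); ey=np.array([-np.sin(a),np.cos(a)]); O=np.array([.64533,-.00667])
q=lambda x,y,z:[*(O+x*ex+y*ey),z]
print("tile edge, thin face, plate top edge at y=-20,-32:",[proj(w,[q(-.0316,y,.05),q(-.006,y,.04),q(0,y,.05)]).round(1).tolist() for y in(-.02,-.032)])
for r in range(184,238,6): print(r,g[r,245:312].tolist())
```

```text
proj bottom [[262.9, 212.5], [291.5, 212.5]] top [[259.5, 234.0], [294.7, 234.1]]
tile edge, thin face, plate top edge at y=-20,-32: [[[256.1, 202.5], [292.6, 199.3], [302.0, 202.7]], [[256.3, 219.2], [292.3, 215.3], [301.6, 219.4]]]
184 [241, 240, 241, 241, 241, 240, 240, 242, 235, 198, 131, 93, 90, 97, 109, 125, 127, 122, 120, 123, 123, 122, 114, 125, 140, 151, 149, 150, 150, 147, 148, 151, 150, 151, 152, 152, 150, 136, 127, 122, 136, 146, 154, 155, 155, 154, 157, 157, 151, 150, 143, 124, 82, 48, 29, 21, 38, 57, 79, 91, 86, 91, 89, 94, 86, 96, 91]
190 [240, 240, 240, 240, 241, 240, 240, 244, 241, 213, 155, 99, 92, 90, 91, 86, 82, 87, 82, 85, 90, 85, 85, 89, 87, 92, 92, 90, 86, 87, 90, 88, 84, 86, 84, 84, 81, 83, 84, 84, 83, 83, 82, 82, 83, 84, 94, 95, 99, 98, 97, 100, 86, 64, 40, 33, 36, 60, 82, 92, 93, 94, 86, 93, 91, 92, 92]
196 [166, 143, 140, 139, 139, 141, 138, 141, 141, 134, 118, 101, 92, 96, 88, 83, 82, 80, 74, 84, 87, 78, 79, 82, 79, 80, 80, 82, 85, 87, 85, 90, 89, 87, 86, 84, 85, 89, 90, 85, 86, 83, 82, 87, 83, 79, 87, 93, 92, 98, 97, 99, 102, 95, 86, 64, 37, 45, 53, 55, 5
[... 1161 characters left out ...]
30, 131, 130, 117, 87, 57, 45, 44, 48, 39, 50, 47, 51, 49, 46, 35]
226 [140, 138, 136, 139, 139, 141, 142, 137, 137, 143, 137, 135, 118, 104, 93, 96, 93, 97, 97, 98, 98, 103, 102, 102, 100, 105, 99, 101, 100, 100, 100, 103, 99, 102, 97, 103, 97, 104, 101, 99, 100, 100, 97, 98, 98, 99, 97, 105, 110, 122, 126, 123, 132, 127, 119, 80, 54, 49, 53, 51, 47, 45, 42, 47, 44, 47, 45]
232 [141, 137, 141, 135, 139, 139, 145, 138, 137, 140, 138, 133, 118, 96, 92, 98, 111, 112, 115, 119, 114, 116, 118, 115, 118, 121, 120, 111, 113, 122, 117, 117, 114, 115, 117, 114, 118, 115, 118, 117, 113, 114, 113, 112, 112, 115, 113, 110, 105, 108, 105, 106, 100, 97, 83, 54, 42, 45, 51, 50, 51, 45, 46, 50, 50, 51, 53]
```

The block will land centred near col 277. The gap spans −13.8 to +10.3 mm about that line, so I'll shift about −1.6 mm in tool y and then lower.

```bash
python3 -m creep '[[0,0,-0.0032,0,0],[0,0,-0.0032,0.05,0],[0,0,-0.0032,0.09,0],[0,0,-0.0032,0.12,0],[0,0,-0.0032,0.131,0],[0,0,-0.0032,0.131,0]]'
python3 - <<'E'
from h import *
S=[(tool()[0],tool()[2]) for _ in range(1)]
for p,s in S: print(p,np.round(s["contact_force"],1),s["width"])
w=eyes.get_image("wrist"); g=cv2.cvtColor(w["frame"],cv2.COLOR_RGB2GRAY)
cv2.imwrite("pics/w7.png",cv2.resize((255*(w["frame"][60:360,180:400,::-1]/255)**.6).astype(np.uint8),None,fx=2,fy=2,interpolation=cv2.INTER_CUBIC))
for r in (220,228,236): print(r,g[r,240:320].tolist())
E
```

```text
clock: 8.5
position: [0.6221, -0.0369, 0.0706]
ee_rot: [0.0, 0.739, 0.674, 0.0]
contact_force: [1.2, 0.2, -0.4]
width: 0.0133
gripper_force: 42.0
[ 0.6220578  -0.03688622  0.07056658] [ 1.2  0.2 -0.4] 0.013283528074414989
220 [145, 147, 148, 147, 145, 146, 143, 145, 147, 142, 123, 106, 97, 96, 95, 96, 97, 89, 90, 89, 84, 90, 98, 99, 104, 105, 101, 99, 101, 103, 103, 102, 103, 103, 105, 103, 105, 102, 103, 103, 102, 103, 104, 99, 103, 107, 105, 104, 100, 103, 100, 94, 89, 91, 92, 90, 86, 88, 85, 86, 91, 95, 97, 104, 101, 102, 97, 101, 100, 103, 100, 89, 70, 46, 23, 36, 41, 36, 46, 50]
228 [145, 146, 149, 145, 146, 143, 142, 148, 143, 146, 138, 120, 101, 98, 93, 95, 94, 95, 98, 94, 91, 99, 92, 103, 104, 106, 100, 103, 99, 104, 108, 101, 106, 105, 108, 102, 101, 106, 102, 104, 101, 103, 99, 102, 101, 105, 102, 101, 103, 101, 104, 102, 102, 90, 87, 85, 86, 85, 85, 88, 91, 86, 91, 112, 126, 134, 132, 134, 132, 131, 133, 131, 133, 125, 103, 68, 44, 41, 42, 52]
236 [151, 144, 146, 144, 149, 144, 151, 146, 148, 144, 142, 134, 115, 102, 98, 96, 99, 96, 95, 99, 110, 126, 134, 142, 142, 143, 143, 140, 142, 145, 142, 139, 139, 144, 144, 141, 145, 140, 140, 145, 143, 143, 142, 137, 140, 139, 137, 140, 141, 138, 140, 137, 127, 115, 102, 88, 89, 89, 90, 88, 89, 94, 97, 117, 126, 135, 134, 136, 135, 137, 136, 139, 135, 122, 90, 57, 28, 48, 48, 47]
```

```bash
python3 -m creep '[[0,0,0,0.004,0],[0,0,0,0.004,0]]'
```

```text
clock: 8.75
position: [0.6224, -0.0368, 0.069]
ee_rot: [0.001, 0.739, 0.674, 0.0]
contact_force: [0.5, -0.1, -0.3]
width: 0.0132
gripper_force: 42.0
```

```bash
python3 -m creep '[[0,0,0,0.002,0],[0,0,0,0.003,0]]'
```

```text
clock: 8.95
position: [0.6225, -0.0368, 0.0689]
ee_rot: [0.001, 0.739, 0.674, 0.001]
contact_force: [-3.1, 1.0, 11.1]
width: 0.0133
gripper_force: 43.6
```

Contact with the bench at 11 N. Releasing with a limited opening.

```bash
python3 -m creep '[[0,0,0,-0.001,0],[0.3,0,0,-0.001,0],[0.3,0,0,-0.001,0],[0.3,0,0,-0.001,0],[0.3,0,0,-0.001,0]]'
python3 - <<'E'
from h import *
w=eyes.get_image("wrist"); f=w["frame"][60:360,180:400,::-1]
cv2.imwrite("pics/w8.png",cv2.resize((255*(f/255)**.6).astype(np.uint8),None,fx=2,fy=2,interpolation=cv2.INTER_CUBIC))
E
```

```text
clock: 9.45
position: [0.6218, -0.0367, 0.0669]
ee_rot: [-0.0, 0.739, 0.674, -0.0]
contact_force: [0.2, -0.6, -0.9]
width: 0.0252
gripper_force: 0.0
```

View pics/w8.png

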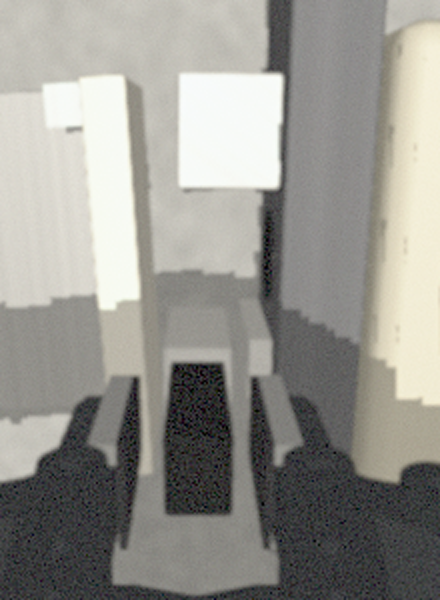

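The crop shows the spacer standing free in the gap in front of the thin pad, with the stem at crop (198,440) and both fingers clear of it. Retreating upward, then going behind the carrier with the jaws shut and turned 90°.

```bash
python3 -m creep '[[0.3,0,0,-0.08,0],[0.3,0,0,-0.16,0],[0,0.0626,-0.11,-0.16,0.18],[0,0.0626,-0.11,-0.16,0.18],[0,0.0626,-0.11,-0.16,0.18],[0,0.0626,-0.11,-0.16,0.18],[0,0.0626,-0.11,-0.16,0.18],[0,0.0626,-0.11,-0.16,0.18],[0,0.0626,-0.11,-0.16,0.18],[0,0.0626,-0.11,-0.16,0.18]]' && python3 -m creep '[[0,0,0,0,0.07],[0,0,0,0,0.07],[0,0,0,0,0.07],[0,0,0,0,0.07]]'
python3 - <<'E'
from h import *
p,R,s=tool(); a=np.degrees(np.arctan2(R[1,0],R[0,0])); print(p,a,s["width"])
ex=np.array([.9954,-.0958,0]); ey=np.array([.0958,.9954,0]); O=np.array([.64533,-.00667,0])
print("port frame",(p-O)@ex,(p-O)@ey,"shift",shift(O-.075*ex-.001*ey+[0,0,.032]),"spin",(a+5.5)/360)
w=eyes.get_image("wrist")
for n in ("spacer","carrier","port","pad_thin"): 
    for d in eyes.place_of("wrist",n): q=np.r_[at_z(w,[d["centre"]],0)[0],0]-O; print(n,round(d["confidence"],2),(q@ex).round(4),(q@ey).round(4))
E
```

```text
clock: 10.5
position: [0.5699, -0.0005, 0.147]
ee_rot: [0.0, 0.985, 0.171, -0.0]
contact_force: [-0.6, 0.5, -0.4]
width: 0.0001
gripper_force: 0.0
clock: 10.9
position: [0.5699, -0.0005, 0.147]
ee_rot: [0.0, 0.999, -0.046, -0.0]
contact_force: [0.1, 2.1, 0.9]
width: 0.0002
gripper_force: 0.0
[ 5.69911315e-01 -4.68305355e-04  1.47008554e-01] -5.217635820009243 0.00017470159559035262
port frame -0.07566588101071665 -0.001051943135798026 shift [ 1.38507730e-03 -1.13229713e-04  2.30016789e-01] spin 0.0007843449444187689
spacer 0.92 -0.0194 -0.035
carrier 0.96 -0.0341 -0.0058
port 0.58 0.0 -0.0002
port 0.2 -0.0012 0.0329
pad_thin 0.93 -0.0006 -0.0338
```

```bash
python3 -m creep '[[0,0,0,0.1,0.0007],[0,0,0,0.19,0.0007],[0,0,0,0.23,0.0007],[0,0.02,0,0.23,0.0007],[0,0.036,0,0.23,0.0007],[0,0.036,0,0.23,0.0007]]' && python3 -m creep '[[0,0.004,0,0,0],[0,0.008,0,0,0],[0,0.012,0,0,0],[0,0.016,0,0,0],[0,0.016,0,0,0]]'
```

```text
clock: 11.75
position: [0.5916, -0.0026, 0.034]
ee_rot: [0.0, 0.999, -0.048, 0.003]
contact_force: [-0.7, 0.1, 1.4]
width: 0.0
gripper_force: 0.0
clock: 12.25
position: [0.5952, -0.0028, 0.0323]
ee_rot: [-0.0, 0.999, -0.048, -0.001]
contact_force: [-4.3, -0.2, 3.1]
width: -0.0
gripper_force: 1.9
```

```bash
python3 -m creep '[[0,0.002,0,0,0],[0,0.004,0,0,0],[0,0.006,0,0,0],[0,0.008,0,0,0],[0,0.008,0,0,0]]' && python3 -m creep '[[0,0.001,0,0,0],[0,0.002,0,0,0],[0,0.003,0,0,0],[0,0.004,0,0,0],[0,0.004,0,0,0]]'
```

```text
clock: 12.75
position: [0.5995, -0.0033, 0.0321]
ee_rot: [0.0, 0.999, -0.048, -0.0]
contact_force: [-6.0, 0.7, 4.4]
width: 0.0003
gripper_force: 2.6
clock: 13.25
position: [0.5995, -0.0033, 0.032]
ee_rot: [-0.0, 0.999, -0.048, -0.002]
contact_force: [-9.3, 0.9, 6.9]
width: 0.0003
gripper_force: 4.4
```

Run:
```python
from h import *
ex=np.array([.9954,-.0958,0]); ey=np.array([.0958,.9954,0]); O=np.array([.64533,-.00667,0])
p,R,s=tool(); print("tcp port",(p-O)@ex,(p-O)@ey)
for cam_ in ("wrist","top"):
    w=eyes.get_image(cam_); g=cv2.cvtColor(w["frame"],cv2.COLOR_RGB2GRAY).astype(np.float32)
    for n in ("spacer","carrier","pad_thin","pad_thick"):
        for d in eyes.place_of(cam_,n)[:2]: q=np.r_[at_z(w,[d["centre"]],0)[0],0]-O; print(cam_,n,round(d["confidence"],2),(q@ex*1000).round(1),(q@ey*1000).round(1))
    # orthophoto of plane z=.05 in the port frame, 1 px = 1 mm, x -60..20
    for y in (-46,-40,-15,0,12,32,44):
        xs=np.arange(-56,12,2)/1000
        px=proj(w,[O+x*ex+y/1000*ey+[0,0,.05] for x in xs]).astype(np.float32)
        print(y,cv2.remap(g,px[None,:,0].copy(),px[None,:,1].copy(),1)[0].astype(int).tolist())
```

```text
tcp port -0.0459289384780801 -0.0010194220265806438
wrist spacer 0.6 -15.5 -35.9
wrist carrier 0.68 -24.6 -4.7
-46 [16, 19, 22, 17, 19, 75, 87, 84, 59, 19, 19, 8, 20, 12, 19, 15, 9, 7, 13, 11, 3, 18, 8, 86, 81, 78, 81, 85, 76, 77, 84, 82, 86, 82]
-40 [22, 19, 17, 20, 20, 15, 20, 83, 59, 11, 18, 17, 16, 17, 9, 21, 13, 13, 8, 10, 9, 17, 10, 16, 2, 126, 119, 191, 132, 84, 84, 86, 85, 85]
-15 [21, 17, 21, 20, 18, 15, 22, 12, 19, 39, 75, 110, 136, 138, 139, 137, 112, 103, 101, 104, 105, 104, 104, 94, 90, 89, 84, 82, 74, 81, 84, 85, 90, 83]
0 [21, 20, 16, 19, 12, 17, 16, 23, 65, 75, 56, 96, 138, 137, 137, 138, 111, 104, 102, 103, 103, 101, 103, 96, 84, 81, 85, 85, 74, 82, 86, 87, 87, 87]
12 [12, 21, 18, 21, 17, 17, 22, 16, 21, 67, 91, 107, 135, 135, 136, 135, 112, 103, 104, 104, 103, 104, 103, 97, 80, 84, 81, 81, 60, 85, 84, 85, 89, 89]
32 [16, 23, 27, 17, 19, 20, 20, 23, 149, 156, 146, 123, 233, 235, 235, 235, 163, 101, 181, 234, 236, 235, 233, 237, 236, 237, 237, 235, 173, 83, 85, 90, 91, 84]
44 [10, 13, 18, 22, 31, 155, 155, 150, 154, 158, 152, 142, 148, 151, 151, 150, 149, 155, 158, 15
[... 384 characters left out ...]
5 [16, 23, 38, 49, 48, 42, 40, 39, 40, 39, 39, 40, 41, 41, 41, 40, 41, 43, 47, 53, 61, 65, 62, 54, 48, 51, 57, 63, 67, 72, 76, 81, 84, 87]
0 [16, 25, 39, 49, 46, 43, 42, 41, 39, 40, 40, 40, 40, 40, 40, 40, 40, 42, 46, 55, 62, 63, 64, 57, 48, 49, 56, 62, 67, 71, 77, 80, 83, 88]
12 [9, 14, 21, 33, 45, 49, 46, 42, 40, 40, 40, 40, 40, 40, 41, 40, 40, 40, 41, 42, 48, 55, 57, 52, 46, 49, 56, 62, 66, 71, 74, 80, 83, 86]
32 [61, 41, 18, 11, 11, 9, 8, 10, 13, 17, 24, 34, 44, 49, 47, 46, 44, 41, 41, 39, 39, 40, 40, 38, 41, 47, 54, 59, 64, 70, 75, 78, 82, 85]
44 [62, 55, 40, 26, 36, 55, 60, 55, 42, 29, 31, 43, 50, 52, 50, 46, 51, 81, 120, 146, 159, 165, 155, 126, 85, 59, 53, 58, 64, 69, 73, 77, 81, 85]
```

The tile reads flush: its front sits at about −24.3 mm and parallel within about 0.5°, and the spacer reads about −15.5 mm. Pressing a bit firmer.

```bash
python3 -m creep '[[0,0.002,0,0,0],[0,0.004,0,0,0],[0,0.006,0,0,0],[0,0.008,0,0,0],[0,0.008,0,0,0]]' && python3 -m creep '[[0,0,0,0,0],[0,0,0,0,0],[0,0,0,0,0]]'
python3 - <<'E'
from h import *
ex=np.array([.9954,-.0958,0]); ey=np.array([.0958,.9954,0]); O=np.array([.64533,-.00667,0])
w=eyes.get_image("wrist"); g=cv2.cvtColor(w["frame"],cv2.COLOR_RGB2GRAY).astype(np.float32)
p,R,s=tool(); print("tcp port",(p-O)@ex,(p-O)@ey,np.round(s["contact_force"],1),np.round(s["moment"],2))
for n in ("spacer","carrier"):
    for d in eyes.place_of("wrist",n)[:1]: q=np.r_[at_z(w,[d["centre"]],0)[0],0]-O; print(n,round(d["confidence"],2),(q@ex*1000).round(1),(q@ey*1000).round(1))
for y in (-17,-10,0,12,18,25,30,36,40):
    xs=np.arange(-36,-16,1)/1000
    px=proj(w,[O+x*ex+y/1000*ey+[0,0,.05] for x in xs]).astype(np.float32)
    print(y,cv2.remap(g,px[None,:,0].copy(),px[None,:,1].copy(),1)[0].astype(int).tolist())
E
```

```text
clock: 14.25
position: [0.5995, -0.0033, 0.0319]
ee_rot: [-0.0, 0.999, -0.048, -0.007]
contact_force: [-16.1, 1.1, 13.1]
width: 0.0
gripper_force: 8.1
clock: 14.55
position: [0.5995, -0.0033, 0.0319]
ee_rot: [-0.0, 0.999, -0.048, -0.006]
contact_force: [-17.1, 0.7, 12.6]
width: -0.0
gripper_force: 8.1
tcp port -0.0459187336990413 -0.0010023889386102315 [-16.3   1.1  13. ] [0.14 2.19 0.01]
spacer 0.91 -15.0 -35.1
carrier 0.92 -24.4 -4.1
-17 [93, 91, 113, 134, 141, 136, 136, 136, 137, 136, 136, 134, 113, 103, 102, 103, 105, 103, 107, 104]
-10 [9, 21, 93, 137, 135, 135, 137, 137, 135, 135, 136, 133, 112, 105, 104, 104, 101, 104, 106, 102]
0 [56, 60, 101, 137, 135, 137, 137, 136, 135, 135, 137, 134, 116, 105, 106, 105, 102, 104, 101, 104]
12 [90, 90, 109, 136, 134, 136, 135, 137, 137, 134, 135, 136, 117, 102, 102, 104, 103, 102, 104, 105]
18 [173, 118, 103, 136, 136, 134, 138, 135, 135, 136, 136, 138, 115, 105, 105, 103, 112, 126, 126, 130]
25 [172, 158, 108, 135, 136, 135, 134, 136, 137, 137, 138, 135, 115, 100, 105, 102, 136, 168, 231, 231]
30 [166, 135, 126, 137, 195, 205, 175, 187, 228, 235, 235, 232, 162, 103, 105, 101, 177, 236, 233, 232]
36 [149, 138, 128, 197, 235, 233, 233, 234, 234, 233, 234, 231, 163, 103, 103, 104, 135, 233, 232, 232]
40 [148, 146, 138, 214, 235, 233, 235, 234, 235, 234, 235, 232, 165, 102, 106, 141, 180, 233, 232, 233]
```

The tile front edge is constant across y, force is steady at about 17 N and nothing is moving. Handing in while pressed.

```bash
python3 -c "
from rig import manip
print(manip.sign_off())"
```

```text
the job is handed in; nothing more can be done
None
```

I handed the job in at about 14.6 s with the spacer standing free in front of the thin pad, and the shut fingers holding the tile flush and parallel to the port with about 17 N of push; sign-off returned no verdict, and the forces on each pad could not be measured separately.

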